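# Put the gauges back on their shadow tiles

### The arm

A 6-joint arm with a two-finger parallel gripper is mounted at the origin on a cart in front of the work surface, level with it; the furniture and walls round the work are solid. World frame = base frame: x ahead of the robot, y to its left, z up, the work surface at z = 0. Lengths are in m, angles in degrees, forces in N, time in s.
With the tool pointing down it reaches from about 0.375 to 0.75 m from the base axis. Payload 9 kg.
Tool frame: the origin (TCP) lies where the fingers leave the gripper's body, on its centre line; the fingertips stand 73 mm ahead of it and the grasp point (between the pads) lies 54 mm ahead of it (robot.tip_reach is the distance from the TCP to the fingertips, in m); z points along the fingers, y is the direction in which the jaws open and shut (so a half turn about z gives the same grasp; the last joint's range is limited). The gripper opens to 85 mm and grips with 20 to 120 N. Pads are 22 mm wide; open, the fingers measure 114 mm over their backs; the gripper's body (76 mm by 85 mm) begins 54 mm behind the grasp point. The pads swing forward as they close: fully open they stand 13 mm farther back than shut.
Start: joints at [-80.369, 5.964, 5.575, 89.605, 0, 77.527], TCP at [0.226, -0.556, 0.304] pointing down, gripper open.
Joint ranges: [-171.21, 171.21], [-48.23, 106.86], [-62.78, 66.21], [-105.2, 120.99], [-86.42, 89.51], [-180, 180]. Speed limits (degrees/s): [127.2, 127.2, 147.25, 180, 180, 180].

### API

Orientations are given as [roll, pitch, yaw] about the fixed x, y, z axes, in that order (R = Rz(yaw) Ry(pitch) Rx(roll)).
In Python, from plant import robot gives the robot as it stands. Calls block until the motion is done:
- robot.move_pose(position, orientation): joint-space move of the TCP to a pose.
- robot.line_to(position, vel=0.15, rotation=None, guard=None): straight line of the TCP; rotation=None keeps the orientation; vel is the mean speed in m/s. With guard (N) it stops when the force on the tool has changed by that much, and returns True; else False.
- robot.goto_joints(angles): joint-space move.
- robot.set_gripper(opening): finger opening in m; the grip force is fixed at half the most; returns when the fingers have stopped.
- robot.pause(seconds).
- robot.ik(position, orientation): joint angles nearest the present ones, or None.
- robot.observe(): the state.
- robot.grab_frame(name): name is "side" or "top" or "wrist"; returns the picture (400x640x3 uint8, blue, green, red); there is no depth.
- robot.get_calibration(name): a dict with "vertical_fov" (degrees; the focal length in pixels is half the picture's height over the tangent of half this angle, whatever the lens; pixels are square), "cx", "cy" (the principal point, pixels), "rvec" (rotation vector, rad) and "tvec" (3), from world to camera coordinates, as OpenCV has them. Camera axes: x right, y down, z forward; pixel columns grow to the right and rows downward; lengths in m; the calibration is good to about 2 mm. A picture is of the moment at which its call begins: read the wrist's pose just before it. get_calibration takes no time and is no camera call; for the wrist camera it gives the pose at the moment of the call.
A pose or a line that the arm cannot do raises robot.IKError and nothing moves.
- robot.job_done(): hands the job in, once; it reports no verdict.
The state is a dict: "time": time; "q": joint angles; "qvel": joint speeds; "joint_torque": joint torques, N m; "tool_pos": TCP position; "tcp_rot": TCP orientation; "ft_force": force on the tool from outside, world axes, zero at the start; "torque": the same for the moment, N m; "gripper_width": finger opening in m.
Only numpy, scipy, OpenCV 4.12 (cv2) and the standard library are available. Lean on these libraries where they do the work, as an engineer would, in place of code of your own. Each camera call takes 0.05 s, during which the arm holds its last target.

### The job

The measuring job is over: put the large setting ring, the small setting ring, the upright gauge block and the black magnetic base (the near one, not the one in the far right corner) back, each on the grey tile whose dark silhouette matches it, centred on the silhouette and turned to lie along it, with the knob of the magnetic base over the silhouette's bump. Keep the block and the base standing and the rings flat as they are now, set each one down gently without dropping it, and leave everything released and at rest.

Things in the scene. Friction and masses are not known exactly. Their poses are not given: they have to be found in the camera images.
- large_ring_mid (a point): Large plain setting ring of ground steel, 52 mm outside diameter, 18 mm high, lying flat. This point is its centre, half-way up (9 mm above its underside); z is its axis. Grasp it across the outside, 52 mm.
- small_ring_mid (a point): Small plain setting ring of ground steel, 39 mm outside diameter, 14 mm high, lying flat. This point is its centre, half-way up (7 mm above its underside); z is its axis. Grasp it across the outside, 39 mm.
- gauge_block_mid (a point): Steel gauge block, standing upright: 9 mm thick along this point's x, 35 mm long along y, 30 mm high along z. This point is its centre, half-way up (15 mm above its underside). Either way round is the same.
- magnet_base_mid (a point): Small black magnetic base (the near one, not that in the far right corner), a block 34 mm along this point's x, 44 mm along y, 36 mm high, 0.38 kg; a round red knob (21 mm across) stands out 8 mm from its -x face, a 12 mm stub on top reaches 51 mm. The point is the block's centre, half-way up (18 mm above the underside), z up. Grasp it across y, 44 mm, clear of the knob.
- magnet_knob (a point): The middle of the outer face of the red knob on the magnetic base, 25 mm from the centre of the block along its -x.
- pad_large_ring_top (a point): Fixed light-grey tile, 76 mm square and 6 mm thick, flat on top, a screw head in each corner, with a flat dark silhouette in its middle: a ring, 54 mm outside and 25 mm inside: the place of the large ring. This point is the middle of the silhouette, on the tile's top face (6 mm above the worktop); z points up, x and y run along the tile's sides.
- pad_small_ring_top (a point): Fixed light-grey tile, 76 mm square and 6 mm thick, flat on top, a screw head in each corner, with a flat dark silhouette in its middle: a ring, 41 mm outside and 18 mm inside: the place of the small ring. This point is the middle of the silhouette, on the tile's top face (6 mm above the worktop); z points up, x and y run along the tile's sides.
- pad_block_top (a point): Fixed light-grey tile, 76 mm square and 6 mm thick, flat on top, a screw head in each corner, with a flat dark silhouette in its middle: a narrow bar 11 mm by 37 mm: the place of the gauge block. This point is the middle of the silhouette, on the tile's top face (6 mm above the worktop); z points up, x and y run along the tile's sides (the bar is 11 mm along x, 37 mm along y).
- pad_magnet_top (a point): Fixed light-grey tile, 76 mm square, 6 mm thick, flat, a screw head in each corner. Flat dark silhouette: a rectangle 36 mm along x by 46 mm along y, with a 22 mm wide bump 9 mm out on its -x side: the place of the magnetic base, its knob over the bump. The point is the middle of the rectangle without the bump, on the tile's top face, 6 mm above the worktop; z up, x and y along the tile's sides.
Mind the look-alikes: they are no part of the job. Of the things that look like the part that bears magnet_base_mid, the middle-sized one is meant.

How it is judged (in metres and radians):
At the end, for the whole second after the job is handed in: Each thing stands released and at rest on its own tile, upright or flat as before (height within 4 mm, tilt under 0.1 rad), centred within 10 mm on its silhouette; block and base turned along theirs within 0.2 rad, the base's knob on the bump's side (horizontal distance between large_ring_mid and pad_large_ring_top below 0.01 m and z of large_ring_mid in the frame of pad_large_ring_top between 0.005 and 0.013 m and angle between the z axis of large_ring_mid and the z axis of pad_large_ring_top, either way round below 0.1 rad and linear speed of each of large_ring, small_ring, gauge_block, magnet_base below 0.01 m/s and angular speed of each of large_ring, small_ring, gauge_block, magnet_base below 0.1 rad/s and horizontal distance between small_ring_mid and pad_small_ring_top below 0.01 m and z of small_ring_mid in the frame of pad_small_ring_top between 0.003 and 0.011 m and angle between the z axis of small_ring_mid and the z axis of pad_small_ring_top, either way round below 0.1 rad and horizontal distance between gauge_block_mid and pad_block_top below 0.01 m and z of gauge_block_mid in the frame of pad_block_top between 0.011 and 0.019 m and angle between the z axis of gauge_block_mid and the z axis of pad_block_top, either way round below 0.1 rad and angle between the x axis of gauge_block_mid and the x axis of pad_block_top, either way round below 0.2 rad and horizontal distance between magnet_base_mid and pad_magnet_top below 0.01 m and z of magnet_base_mid in the frame of pad_magnet_top between 0.014 and 0.022 m and angle between the z axis of magnet_base_mid and the z axis of pad_magnet_top, either way round below 0.1 rad and angle between the x axis of magnet_base_mid and the x axis of pad_magnet_top, either way round below 0.2 rad and x of magnet_knob in the frame of pad_magnet_top below 0 m); the robot touches nothing.
It fails at once if the large ring is dropped onto its tile (it arrives there at more than 0.5 m/s) (horizontal distance between large_ring_mid and pad_large_ring_top below 0.03 m and z of large_ring_mid in the frame of pad_large_ring_top below 0.039 m and linear speed of large_ring above 0.5 m/s).
It fails at once if the small ring is dropped onto its tile (it arrives there at more than 0.5 m/s) (horizontal distance between small_ring_mid and pad_small_ring_top below 0.03 m and z of small_ring_mid in the frame of pad_small_ring_top below 0.037 m and linear speed of small_ring above 0.5 m/s).
It fails at once if the gauge block is dropped onto its tile (it arrives there at more than 0.5 m/s) (horizontal distance between gauge_block_mid and pad_block_top below 0.03 m and z of gauge_block_mid in the frame of pad_block_top below 0.045 m and linear speed of gauge_block above 0.5 m/s).
It fails at once if the magnetic base is dropped onto its tile (it arrives there at more than 0.5 m/s) (horizontal distance between magnet_base_mid and pad_magnet_top below 0.03 m and z of magnet_base_mid in the frame of pad_magnet_top below 0.048 m and linear speed of magnet_base above 0.5 m/s).
It also fails if it takes over 115 s, if anything falls off the work surface, if the arm or the gripper's body presses on something with over 40 N, if the wrist force passes 120 N, or if a joint passes its speed limit or range.

## Working session

There is one attempt and no reset: what is moved stays moved. The work goes in short steps, each a Python script; the robot and the scene stay as the last script left them, time stands still between calls to the robot, and variables do not carry over. Pictures are saved under pics/ and viewed, and the job is handed in when it is done.

```bash
ls; mkdir -p pics; python3 - <<'E'
from plant import robot
import cv2
o=robot.observe(); print(o['time'],o['tool_pos'],o['tcp_rot'],o['gripper_width'])
for n in("side","top","wrist"):
    c=robot.get_calibration(n); print(n,c)
    cv2.imwrite(f"pics/{n}0.png",robot.grab_frame(n))
E
```

```text
pics
0.0 [ 0.22574165 -0.555668    0.30311808] [-1.79925893e+02 -1.63102687e-02  2.21028017e+01] 0.08534820604951165
side {'vertical_fov': 50.285968658846684, 'cx': 319.07287504810506, 'cy': 205.11123142450427, 'rvec': array([ 0.65305838, -2.2594822 ,  1.57901448]), 'tvec': array([0.4821948 , 0.1481843 , 0.91507298])}
top {'vertical_fov': 51.51375899198984, 'cx': 318.17395094308273, 'cy': 200.9250538353036, 'rvec': array([ 2.09146542, -2.15426215,  0.203187  ]), 'tvec': array([0.0352575 , 0.53418953, 1.37914788])}
wrist {'vertical_fov': 61.32528536620698, 'cx': 322.3586720316163, 'cy': 200.44953701841894, 'rvec': array([-2.36777332,  1.59432287,  0.26906825]), 'tvec': array([-0.60023965, -0.04276953,  0.38151667])}
```

View pics/side0.png

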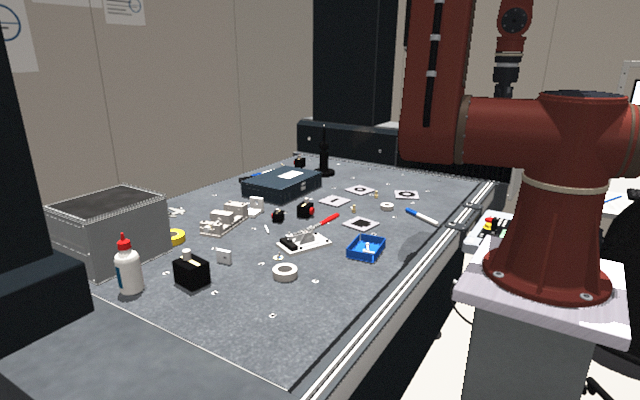

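View pics/top0.png

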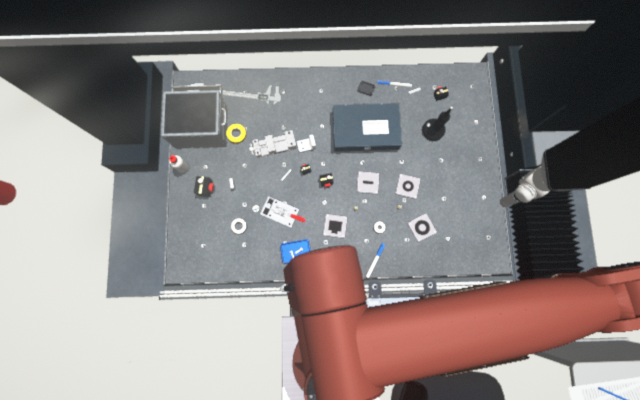

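View pics/wrist0.png

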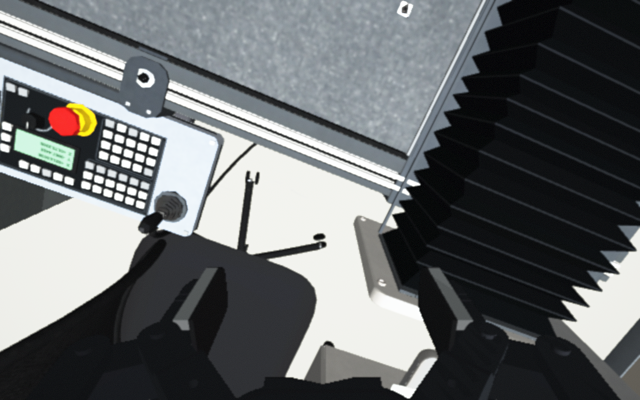

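The side view shows the whole table. In the top view the tiles are at (335,226), (368,183), (408,186) and (422,228), the rings at (239,226) and (379,227), and the black bases at (204,186), (326,180), (305,169) and (442,92). The wrist camera sees only floor and cart. I'll zoom in on the top view and cast rays.

```bash
cat > h.py <<'E'
import numpy as np, cv2
def K(c):
    f=200/np.tan(np.radians(c['vertical_fov']/2)); return np.array([[f,0,c['cx']],[0,f,c['cy']],[0,0,1.]])
def ray(c,uv):
    R=cv2.Rodrigues(np.array(c['rvec']))[0]; o=-R.T@np.array(c['tvec'])
    uv=np.atleast_2d(np.asarray(uv,float)); d=np.c_[uv,np.ones(len(uv))]@np.linalg.inv(K(c)).T@R
    return o,d
def cast(c,uv,z):
    o,d=ray(c,uv); return o+d*((z-o[2])/d[:,2])[:,None]
def proj(c,P):
    return cv2.projectPoints(np.atleast_2d(np.asarray(P,float)),np.array(c['rvec']),np.array(c['tvec']),K(c),None)[0][:,0]
def tri(cs,uvs):
    A=np.zeros((3,3));b=np.zeros(3);L=[]
    for c,uv in zip(cs,uvs):
        o,d=ray(c,uv);d=d[0]/np.linalg.norm(d[0]);M=np.eye(3)-np.outer(d,d);A+=M;b+=M@o;L.append((M,o))
    p=np.linalg.solve(A,b);return p,[np.linalg.norm(M@(p-o)) for M,o in L]
E
python3 - <<'E'
from plant import robot
from h import *
c=robot.get_calibration("top")
im=cv2.imread("pics/top0.png")
cv2.imwrite("pics/top0z.png",cv2.resize(im[150:275,190:450],None,fx=3,fy=3,interpolation=cv2.INTER_CUBIC))
for uv in [(335,226),(368,183),(408,186),(422,228),(239,226),(379,227),(326,180),(305,169),(204,186),(232,184),(286,174),(442,92)]:
    print(uv,cast(c,uv,0.01).round(3))
print(ray(c,(0,0))[0],ray(robot.get_calibration("side"),(0,0))[0])
w=robot.get_calibration("wrist");print(ray(w,(w['cx'],w['cy'])), cv2.Rodrigues(w['rvec'])[0].T.round(3))
E
```

```text
(335, 226) [[ 0.451 -0.037  0.01 ]]
(368, 183) [[ 0.603 -0.161  0.01 ]]
(408, 186) [[ 0.588 -0.303  0.01 ]]
(422, 228) [[ 0.435 -0.342  0.01 ]]
(239, 226) [[0.461 0.3   0.01 ]]
(379, 227) [[ 0.443 -0.191  0.01 ]]
(326, 180) [[ 0.618 -0.011  0.01 ]]
(305, 169) [[0.661 0.063 0.01 ]]
(204, 186) [[0.609 0.426 0.01 ]]
(232, 184) [[0.614 0.326 0.01 ]]
(286, 174) [[0.645 0.132 0.01 ]]
(442, 92) [[ 0.943 -0.455  0.01 ]]
[0.26647202 0.02605548 1.45497911] [-0.01392357  0.94220297  0.45154032]
(array([ 0.30368055, -0.52515211,  0.37385709]), array([[-0.30276208, -0.1215596 , -0.94528217]])) [[ 0.376 -0.876 -0.303]
 [-0.927 -0.356 -0.122]
 [-0.001  0.326 -0.945]]
```

View pics/top0z.png

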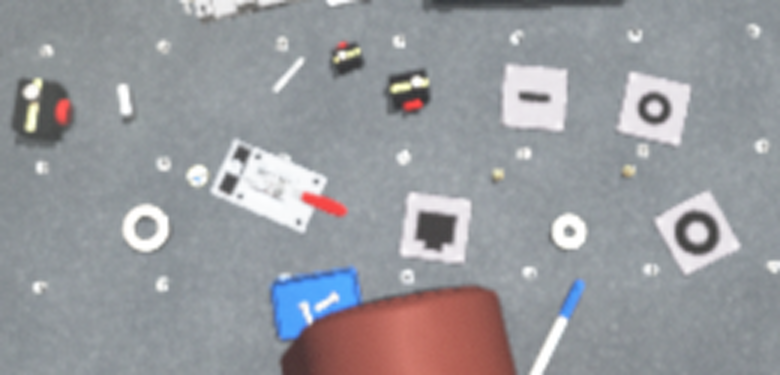

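The zoomed top view shows all the parts. The magnet tile (zoom 435,230) has its bump towards the robot, with the block tile at (535,97) and the small-ring tile at (655,107). The large-ring tile is at (697,232). The middle-sized base is at (409,92), knob towards the robot, and the block is at (125,100). Next come wrist views from above.

```bash
python3 - <<'E'
from plant import robot
from h import *
import pickle
D={}
for i,p in enumerate([(0.58,-0.22,0.30),(0.58,-0.02,0.30),(0.56,0.22,0.30)]):
    robot.move_pose(p,[180,0,0]); robot.pause(0.3)
    D[i]=robot.get_calibration("wrist"); im=robot.grab_frame("wrist")
    cv2.imwrite(f"pics/w{i+1}.png",im)
    o=robot.observe();print(o['time'],o['tool_pos'].round(4),o['tcp_rot'].round(2),o['q'].round(1))
D['top']=robot.get_calibration('top');cv2.imwrite("pics/top1.png",robot.grab_frame("top"))
D['side']=robot.get_calibration('side')
pickle.dump(D,open("cal.pkl","wb"))
E
```

```text
2.275 [ 0.5799 -0.2203  0.3   ] [-1.8e+02  0.0e+00 -3.0e-02] [-32.9   9.5   9.   89.5   0.  147.2]
3.4417 [ 0.5801 -0.0209  0.2999] [-1.8e+02  1.0e-02 -7.0e-02] [-15.    2.5   1.5  89.   -0.  165.1]
8.6083 [0.56 0.22 0.3 ] [-180.    0.   -0.] [   9.     6.2    5.4   89.2    0.  -171. ]
```

View pics/w1.png

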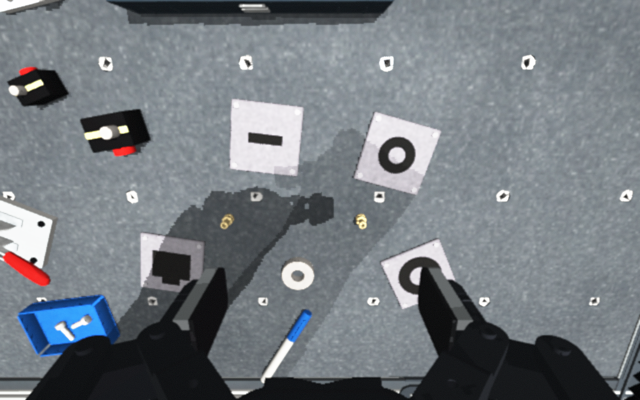

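View pics/w2.png

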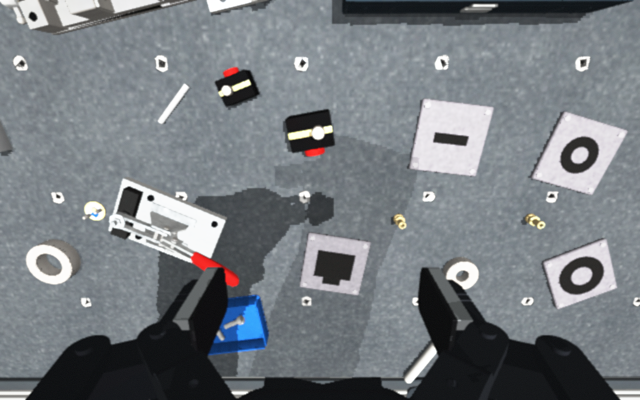

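View pics/w3.png

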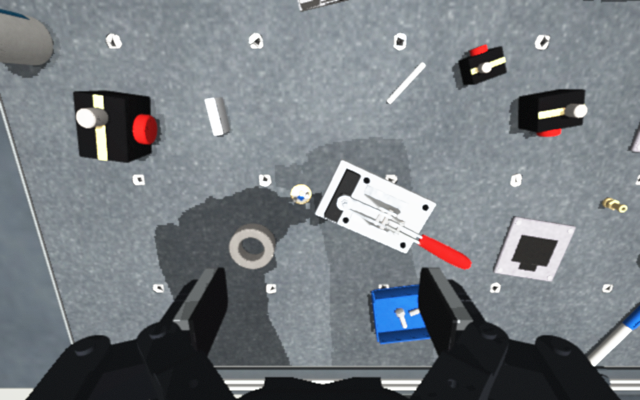

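View pics/top1.png

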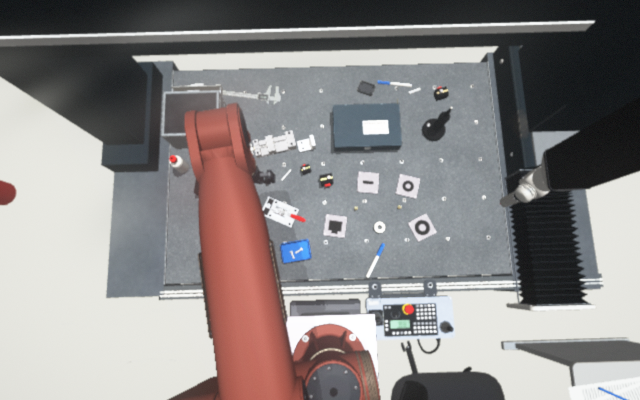

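Wrist view 1 shows the block tile at (265,139), the small-ring tile at (397,154), the large-ring tile at (420,273) and the small ring at (297,275). View 2 shows the base at (310,130) and the magnet tile at (335,265). View 3 shows the block at (216,116) and the large ring at (251,248). Next I'll segment these and triangulate.

```bash
cat > seg.py <<'E'
from h import *
import pickle
D=pickle.load(open("cal.pkl","rb"))
I={i:cv2.imread(f"pics/w{i+1}.png") for i in range(3)}
I['top']=cv2.imread("pics/top0.png");I['side']=cv2.imread("pics/side0.png")
def seg(im,uv,h,thr,dark,S=4):
    """connected blob containing/nearest uv; returns contour (N,2) in px, hole contour"""
    x0,y0=int(uv[0]-h),int(uv[1]-h);x0=max(x0,0);y0=max(y0,0)
    g=cv2.cvtColor(im,cv2.COLOR_BGR2GRAY)[y0:int(uv[1]+h),x0:int(uv[0]+h)]
    g=cv2.resize(g,None,fx=S,fy=S,interpolation=cv2.INTER_CUBIC)
    m=((g<thr) if dark else (g>thr)).astype(np.uint8)
    cs,hi=cv2.findContours(m,cv2.RETR_CCOMP,cv2.CHAIN_APPROX_NONE)
    best=None
    for k,c in enumerate(cs):
        if hi[0][k][3]>=0 or cv2.contourArea(c)<15*S*S: continue
        d=abs(cv2.pointPolygonTest(c,((uv[0]-x0+.5)*S,(uv[1]-y0+.5)*S),True)) if cv2.pointPolygonTest(c,((uv[0]-x0+.5)*S,(uv[1]-y0+.5)*S),False)<0 else 0
        if best is None or d<best[0]: best=(d,k)
    k=best[1]; f=lambda c:(c[:,0].astype(float)+.5)/S-.5+[x0,y0]
    hole=None;ch=hi[0][k][2];a=0
    while ch>=0:
        if cv2.contourArea(cs[ch])>a:a=cv2.contourArea(cs[ch]);hole=f(cs[ch])
        ch=hi[0][ch][0]
    return f(cs[k]),hole
def mm(c,cont,z):
    return cast(c,cont,z)[:,:2]
def poly(P): # centroid, area
    M=cv2.moments((P*1e4).astype(np.float32));return np.array([M['m10'],M['m01']])/M['m00']/1e4
def rect(P):
    (x,y),(w,h),a=cv2.minAreaRect((P*1e3).astype(np.float32));
    if w>h: w,h,a=h,w,a+90     # h = long side; direction of short side = a
    return np.round([x/1e3,y/1e3,w,h,((a+90)%180)-90],4)
def circ(P):
    A=np.c_[P,np.ones(len(P))];s=np.linalg.lstsq(A,(P**2).sum(1),rcond=None)[0];c=s[:2]/2;r=np.sqrt(s[2]+c@c)
    return c,r,np.std(np.linalg.norm(P-c,axis=1))
E
python3 - <<'E'
from seg import *
S={}
def run(name,items,dark,z):
    cs=[];us=[]
    for v,uv,h,thr in items:
        o,hole=seg(I[v],uv,h,thr,dark); P=mm(D[v],o,z)
        c,r,sd=circ(P)
        print(name,v,'rect',rect(P),'circ',c.round(4),round(r*2e3,1),round(sd*1e3,2),'hole',None if hole is None else [x if np.isscalar(x) else x.round(4) for x in (lambda q:(q[0],round(q[1]*2e3,1),round(q[2]*1e3,2)))(circ(mm(D[v],hole,z)))],'cen',poly(P).round(4))
        M=cv2.moments(o.astype(np.float32));u=[M['m10']/M['m00'],M['m01']/M['m00']]
        cs.append(D[v]);us.append(u)
    p,e=tri(cs,us);print('   TRI',p.round(4),np.round(e,4))
run('padblock',[(0,(265,139),25,110),(1,(451,139),25,110)],True,.006)
run('padA',[(0,(384,154),32,110),(1,(567,154),32,110)],True,.006)
run('padB',[(1,(565,275),32,110),(0,(404,275),28,110)],True,.006)
run('padmag',[(1,(335,262),32,90),(2,(535,250),32,90),(0,(172,265),30,60)],True,.006)
run('smallring',[(0,(285,275),28,150),(1,(452,275),20,150)],False,.014)
run('largering',[(1,(35,262),35,150),(2,(236,248),35,100)],False,.018)
run('block',[(2,(216,108),28,190),('top',(232,184),12,190)],False,.03)
E
```

```text
padblock 0 rect [ 0.6082 -0.1595 10.0761 35.9782 -6.8005] circ [ 0.6083 -0.1595] 25.6 4.78 hole None cen [ 0.6082 -0.1595]
padblock 1 rect [ 0.6081 -0.1597 10.1882 36.1341 -6.7112] circ [ 0.6082 -0.1596] 25.9 4.82 hole None cen [ 0.6081 -0.1596]
   TRI [ 0.6082 -0.1595  0.0063] [0. 0.]
padA 0 rect [ 0.5902 -0.3023 39.4812 39.7621 46.6646] circ [ 0.5903 -0.3022] 39.6 0.12 hole [array([ 0.5905, -0.3024]), np.float64(19.4), np.float64(0.14)] cen [ 0.5903 -0.3022]
padA 1 rect [ 0.5904 -0.3022 39.437  39.8307 -0.1153] circ [ 0.5904 -0.3023] 39.6 0.13 hole [array([ 0.5903, -0.3026]), np.float64(19.4), np.float64(0.13)] cen [ 0.5904 -0.3023]
   TRI [ 0.5907 -0.3021  0.0061] [0. 0.]
padB 1 rect [  0.4384  -0.338   44.9108  52.7461 -75.2539] circ [ 0.4389 -0.34  ] 50.3 1.81 hole [array([ 0.4391, -0.3422]), np.float64(26.7), np.float64(0.18)] cen [ 0.4388 -0.3397]
padB 0 rect [  0.4315  -0.3366  40.7373  67.1683 -84.0429] circ [ 0.4335 -0.3417] 54.7 6.04 hole [array([ 0.4393, -0.3376]), np.float64(20.9), np.float64(2.57)] cen [ 0.435  -0.3397]
   TRI [ 0.439  -0.3385  0.0081] [0.0015 0.0015]
p
[... 898 characters left out ...]
.0009 0.0009]
largering 1 rect [ 0.463   0.3024 53.3345 54.895  59.2931] circ [0.4629 0.3035] 54.3 1.45 hole [array([0.4631, 0.3021]), np.float64(28.4), np.float64(0.33)] cen [0.4629 0.3029]
largering 2 rect [ 0.4632  0.3041 49.1167 54.9445 87.0897] circ [0.4632 0.303 ] 52.7 1.05 hole [array([0.4635, 0.3024]), np.float64(28.1), np.float64(0.6)] cen [0.4632 0.303 ]
   TRI [0.4635 0.3031 0.0177] [0.0001 0.0001]
block 2 rect [  0.6138   0.3261  11.3253  36.6661 -81.5176] circ [0.6139 0.3262] 26.3 4.69 hole None cen [0.6139 0.3261]
block top rect [  0.6141   0.3253  13.9597  38.2642 -81.0156] circ [0.614 0.325] 27.4 4.63 hole None cen [0.6141 0.3252]
   TRI [0.6142 0.3257 0.0299] [0.0005 0.0005]
```

All tiles triangulate to about 6 mm, the large ring's top to 18 mm and the block's top to 30 mm. The small ring and the large-ring tile need their holes as centres because the fingers hide part of the outlines. Now the magnetic base in close-up.

```bash
python3 - <<'E'
from seg import *
from plant import robot
print('tip',robot.tip_reach)
a=[cv2.resize(I[v][y-40:y+40,max(x-45,0):max(x-45,0)+90],None,fx=4,fy=4,interpolation=cv2.INTER_CUBIC) for v,x,y in [(1,312,132),(0,118,132),(2,552,112)]]
b=cv2.resize(I[2][80:160,180:270],None,fx=4,fy=4,interpolation=cv2.INTER_CUBIC)
out=np.vstack([np.hstack(a[:2]),np.hstack([a[2],b])]);cv2.imwrite("pics/basez.png",out[:,:720]);print(out.shape)
# holes tri
def hc(v,uv,h,thr,dark):
    o,ho=seg(I[v],uv,h,thr,dark);M=cv2.moments(ho.astype(np.float32));return [M['m10']/M['m00'],M['m01']/M['m00']]
u0=hc(0,(285,275),28,150,False);u1=hc(1,(452,275),20,150,False)
print('small hole',tri([D[0],D[1]],[u0,u1]))
o,ho=seg(I[1],(566,272),45,100,True);print('padB',circ(mm(D[1],o,.006)),circ(mm(D[1],ho,.006)))
o,ho=seg(I['top'],(422,228),16,110,True)
print('padB top',circ(mm(D['top'],o,.006)))
M=cv2.moments(o.astype(np.float32));ut=[M['m10']/M['m00'],M['m01']/M['m00']]
o,ho=seg(I[1],(566,272),45,100,True);M=cv2.moments(o.astype(np.float32))
print(tri([D['top'],D[1]],[ut,[M['m10']/M['m00'],M['m01']/M['m00']]]))
print('boxedge',cast(D[0],[(118,340),(107,296)],.03).round(3),'pen',cast(D[0],(306,311),.005))
E
```

```text
tip 0.0726
(640, 720, 3)
small hole (array([ 0.44455539, -0.19105488,  0.0138468 ]), [np.float64(3.979337570266351e-05), np.float64(3.979337570272157e-05)])
padB (array([ 0.43937798, -0.34184235]), np.float64(0.026042844636159523), np.float64(0.00015836830700711413)) (array([ 0.43905982, -0.34224981]), np.float64(0.013501036301912298), np.float64(0.00018723131631797048))
padB top (array([ 0.43891613, -0.34222581]), np.float64(0.023916294957185405), np.float64(0.00037627352599602364))
(array([ 0.43910402, -0.34268084,  0.00483654]), [np.float64(0.00019494171708019694), np.float64(0.00019494171707999447)])
boxedge [[0.363 0.033 0.03 ]
 [0.427 0.034 0.03 ]] pen [[ 0.38645436 -0.20006978  0.005     ]]
```

View pics/basez.png

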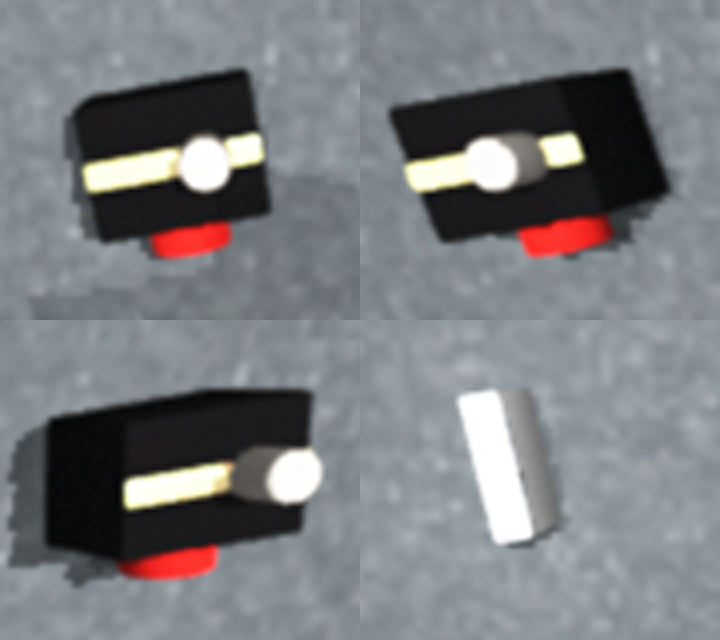

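The close-up shows the base's top face in all three views, with its near corners, the yellow stripe and the red knob towards the robot. The block's bright top is also clear, at (495,465) in the zoom. I'll triangulate the corners.

```bash
python3 - <<'E'
from seg import *
off={1:(267,92),0:(73,92),2:(507,72)}
def px(v,X,Y): return [off[v][0]+X/4-.375,off[v][1]+Y/4-.375]
R={}
for n,l in dict(BL=[(0,82,240),(1,103,242),(2,122,238)],BR=[(1,270,211),(2,303,210)],TL=[(0,30,108),(1,79,112)],TR=[(1,248,70),(2,312,72)],
  SL=[(0,47,176),(1,84,178),(2,123,175)],SR=[(0,223,147),(1,263,147)],stub=[(0,132,164),(1,204,164),(2,292,155)]).items():
    p,e=tri([D[v] for v,_,_ in l],[px(*q) for q in l]);R[n]=p;print(n,p.round(4),np.round(e,4), [cast(D[v],px(v,X,Y),.036)[0,:2].round(4) for v,X,Y in l])
for a,b in [('BR','BL'),('SR','SL'),('BL','TL')]:
    d=R[b]-R[a];print(a,b,np.linalg.norm(d[:2]).round(4),np.degrees(np.arctan2(d[1],d[0])))
for v in (0,1,2):
    hsv=cv2.cvtColor(I[v],cv2.COLOR_BGR2HSV);x,y=off[v]
    m=cv2.inRange(hsv,(0,150,80),(8,255,255))[y:y+80,x:x+90];M=cv2.moments(m,True);u=(M['m10']/M['m00']+x,M['m01']/M['m00']+y);print('knob',v,u,cast(D[v],u,.018))
E
```

```text
BL [0.6    0.008  0.0352] [0.0001 0.0004 0.0002] [array([0.6002, 0.0076]), array([0.5998, 0.0078]), array([0.6003, 0.0086])]
BR [ 0.6072 -0.0338  0.0362] [0.0002 0.0002] [array([ 0.6074, -0.0338]), array([ 0.607, -0.034])]
TL [0.632  0.0126 0.0366] [0.0004 0.0004] [array([0.6324, 0.013 ]), array([0.6315, 0.0127])]
TR [ 0.6401 -0.0283  0.0355] [0.0012 0.0012] [array([ 0.6413, -0.0282]), array([ 0.6389, -0.0281])]
SL [0.6158 0.012  0.0369] [0.0004 0.0001 0.0004] [array([0.6161, 0.0127]), array([0.6157, 0.012 ]), array([0.6153, 0.0115])]
SR [ 0.6231 -0.0319  0.036 ] [0. 0.] [array([ 0.6231, -0.032 ]), array([ 0.6231, -0.0319])]
stub [ 0.6209 -0.0177  0.05  ] [0.     0.     0.0001] [array([ 0.619 , -0.0089]), array([ 0.619 , -0.0175]), array([ 0.62  , -0.0281])]
BR BL 0.0425 99.86227171209043
SR SL 0.0446 99.40623918057015
BL TL 0.0324 8.09403286845099
knob 0 (123.92307692307692, 150.31952662721892) [[ 0.59813896 -0.01277232  0.018     ]]
knob 1 (314.31496062992125, 151.35433070866142) [[ 0.59707755 -0.01364377  0.018     ]]
knob 2 (549.8582089552239, 132.5) [[ 0.59651359 -0.01614281  0.018     ]]
```

The base centres at (0.6197, −0.0103) with yaw 9.3°, 44 mm wide and 36 mm high, so it is the right one. I'll start with the gauge block, using a narrow opening because of the large base beside it.

```bash
cat > act.py <<'E'
from plant import robot
from h import *
def st(t=''):
    o=robot.observe();print(t,'t=%.2f'%o['time'],o['tool_pos'].round(4),'yaw %.1f'%o['tcp_rot'][2],'w=%.4f'%o['gripper_width'],'F',o['ft_force'].round(1),'q6 %.0f'%o['q'][5]);return o
def pick(x,y,yaw,z,opening,zup=0.2):
    robot.set_gripper(opening)
    robot.move_pose([x,y,0.16],[180,0,yaw]); st('above')
    hit=robot.line_to([x,y,z],vel=0.1,guard=15); st('down hit=%s'%hit)
    if hit: return False
    robot.set_gripper(0.0); robot.pause(0.2); st('closed')
    robot.line_to([x,y,z+0.03],vel=0.06); robot.line_to([x,y,zup],vel=0.2); st('up'); return True
def place(x,y,yaw,z,opening,zup=0.2,release=True):
    robot.move_pose([x,y,zup],[180,0,yaw]); robot.pause(0.2); st('over')
    robot.line_to([x,y,z+0.03],vel=0.2); robot.pause(0.15)
    hit=robot.line_to([x,y,z],vel=0.03,guard=8); robot.pause(0.2); st('set hit=%s'%hit)
    robot.set_gripper(opening); robot.pause(0.2); st('open')
    robot.line_to([x,y,0.16],vel=0.15)
E
python3 - <<'E'
from act import *
if pick(0.614,0.3257,8.5,0.078,0.03):
    robot.move_pose([0.6082,-0.1595,0.2],[180,0,-96.75]); st()
    cv2.imwrite("pics/b1.png",robot.grab_frame("wrist"))
E
```

```text
above t=9.99 [0.6143 0.3254 0.1613] yaw 8.5 w=0.0300 F [-0.4  0.3  0.1] q6 -171
down hit=False t=10.96 [0.6145 0.3258 0.0789] yaw 8.5 w=0.0301 F [-0.3  0.4  0.2] q6 -171
closed t=11.47 [0.6146 0.3259 0.0791] yaw 8.5 w=0.0079 F [-0.1 -0.1  6.9] q6 -171
up t=12.73 [0.6136 0.3256 0.1986] yaw 8.5 w=0.0079 F [-0.8  0.2 -0.9] q6 -171
 t=14.50 [ 0.6084 -0.1586  0.1999] yaw -96.6 w=0.0081 F [-0.2  0.4 -0.6] q6 -110
```

View pics/b1.png

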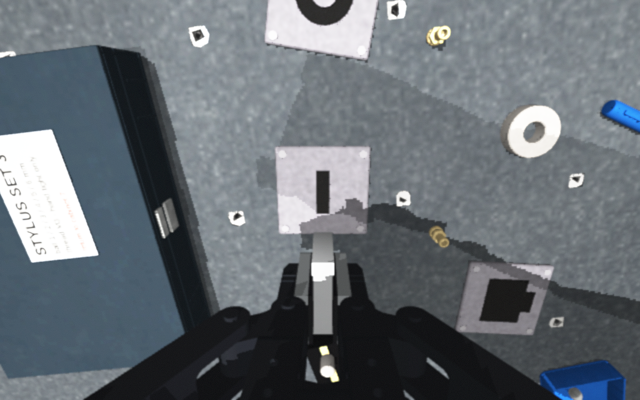

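The picture shows the block gripped between the fingers at (322,268), with the bar silhouette ahead at (323,190) and aligned with it. Placing it now.

```bash
python3 - <<'E'
from act import *
place(0.6082,-0.1595,-96.75,0.0856,0.03)
robot.move_pose([0.60,-0.12,0.25],[180,0,180]); robot.pause(0.2);st()
import pickle
pickle.dump(robot.get_calibration("wrist"),open("c_b2.pkl","wb"))
cv2.imwrite("pics/b2.png",robot.grab_frame("wrist"))
cv2.imwrite("pics/b2s.png",robot.grab_frame("side"))
E
```

```text
over t=15.00 [ 0.6082 -0.1594  0.2   ] yaw -96.7 w=0.0079 F [ 0.5 -0.4 -0.8] q6 -110
set hit=False t=17.07 [ 0.6083 -0.1595  0.0858] yaw -96.7 w=0.0078 F [-0.6 -0.1  0.1] q6 -110
open t=17.62 [ 0.6082 -0.1595  0.0856] yaw -96.8 w=0.0299 F [-0.4  0.3 -0.1] q6 -110
 t=19.82 [ 0.5999 -0.12    0.2496] yaw -180.0 w=0.0297 F [-0.5  0.1 -0.3] q6 -24
```

View pics/b2.png

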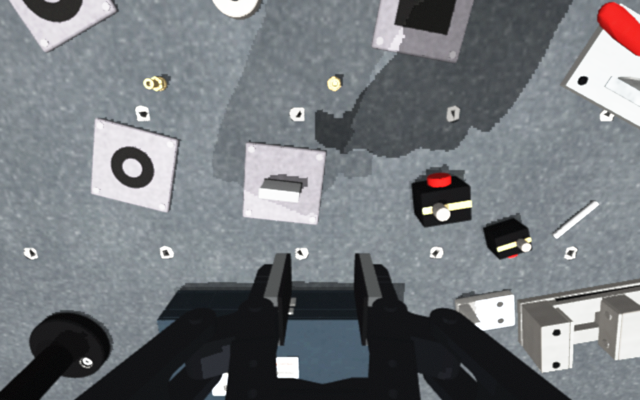

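The block stands on its tile at (281,190) and hides the silhouette. I'll check its position from the bright top face and then pick the base.

```bash
python3 - <<'E'
from seg import *
c=pickle.load(open("c_b2.pkl","rb"));im=cv2.imread("pics/b2.png")
o,_=seg(im,(281,195),25,225,False);print(rect(mm(c,o,.036)))
from act import *
pick(0.6197,-0.0103,-170.7,0.0785,0.062)
E
```

```text
[ 0.6183 -0.1581 28.4355 46.1442 -6.8836]
above t=20.95 [ 0.6197 -0.0101  0.1601] yaw -170.7 w=0.0620 F [ 0.4 -0.4  0.5] q6 -22
down hit=False t=21.92 [ 0.6202 -0.0105  0.0793] yaw -170.7 w=0.0621 F [-0.2 -0.2 -0.9] q6 -22
closed t=22.42 [ 0.6204 -0.0103  0.0797] yaw -170.7 w=0.0427 F [-0.9  1.8  5.6] q6 -22
up t=23.68 [ 0.6193 -0.0102  0.1987] yaw -170.7 w=0.0431 F [ 0.1  0.2 -5.6] q6 -22
```

```bash
python3 - <<'E'
from act import *
place(0.4543,-0.0360,170.3,0.0862,0.062)
robot.move_pose([0.46,-0.10,0.26],[180,0,180]); robot.pause(0.2);st()
import pickle
pickle.dump(robot.get_calibration("wrist"),open("c_m2.pkl","wb"))
cv2.imwrite("pics/m2.png",robot.grab_frame("wrist"))
E
```

```text
over t=24.60 [ 0.4548 -0.0359  0.1997] yaw 170.3 w=0.0432 F [ 1.2 -0.  -4.1] q6 -11
set hit=False t=26.67 [ 0.4544 -0.0361  0.0864] yaw 170.3 w=0.0430 F [-0.6 -0.8 -4.6] q6 -11
open t=27.19 [ 0.4544 -0.036   0.0863] yaw 170.3 w=0.0618 F [-0.3  0.5  0.2] q6 -11
 t=28.58 [ 0.4594 -0.0992  0.2583] yaw -180.0 w=0.0623 F [ 0.1 -0.2  0.9] q6 -28
```

View pics/m2.png

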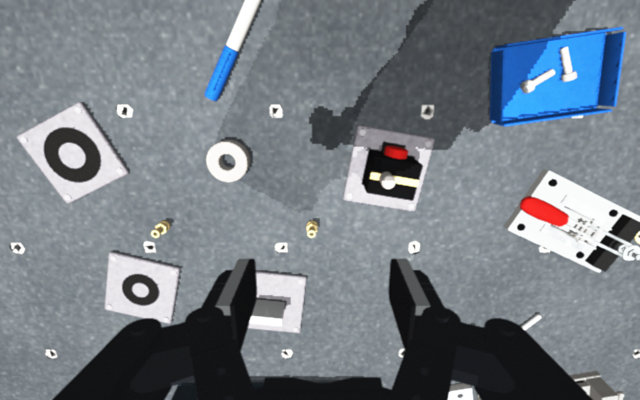

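The base stands on its tile at (392,175) with its knob towards the bump, and the small ring at (227,161) has not moved. Next come the small ring and then the large ring.

```bash
python3 - <<'E'
from act import *
import pickle
if pick(0.4446,-0.1910,180,0.0755,0.058):
    z=0.0755+0.0068+.0006
    place(0.5905,-0.3024,180,z,0.058)
    robot.move_pose([0.52,-0.22,0.27],[180,0,180]); robot.pause(0.2);st()
    pickle.dump(robot.get_calibration("wrist"),open("c_s2.pkl","wb"))
    cv2.imwrite("pics/s2.png",robot.grab_frame("wrist"))
E
```

```text
above t=29.45 [ 0.4448 -0.1908  0.1609] yaw 180.0 w=0.0579 F [-0.1 -0.2  0.3] q6 -39
down hit=False t=30.44 [ 0.445  -0.1913  0.0762] yaw -180.0 w=0.0581 F [ 0.2 -0.6  0.4] q6 -39
closed t=30.98 [ 0.4451 -0.1914  0.0768] yaw -180.0 w=0.0354 F [-2.   1.1  7.1] q6 -39
up t=32.26 [ 0.4443 -0.1908  0.1987] yaw 180.0 w=0.0353 F [-0.1  0.1 -1.4] q6 -39
over t=33.23 [ 0.59   -0.3018  0.2006] yaw -180.0 w=0.0351 F [ 0.5 -0.  -1. ] q6 -38
set hit=False t=35.32 [ 0.5905 -0.3025  0.083 ] yaw 180.0 w=0.0350 F [ 0.7  0.  -0.7] q6 -38
open t=35.87 [ 0.5905 -0.3024  0.0829] yaw -180.0 w=0.0581 F [-0.3  0.  -0.3] q6 -38
 t=37.40 [ 0.5199 -0.2204  0.2679] yaw 180.0 w=0.0578 F [ 0.2  0.1 -0.2] q6 -36
```

View pics/s2.png

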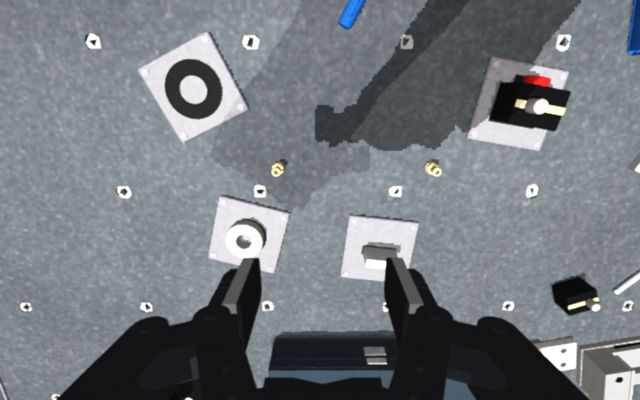

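The small ring lies flat on its tile at (245,240). I'll measure it, since the gripper read 35 mm instead of 39 mm.

```bash
python3 - <<'E'
from seg import *
c=pickle.load(open("c_s2.pkl","rb"));im=cv2.imread("pics/s2.png")
z=np.vstack([np.hstack([cv2.resize(im[y-40:y+40,x-45:x+45],None,fx=4,fy=4,interpolation=cv2.INTER_CUBIC) for x,y in [(248,240),(380,250)]]),
 np.hstack([cv2.resize(im[y-40:y+40,x-45:x+45],None,fx=4,fy=4,interpolation=cv2.INTER_CUBIC) for x,y in [(520,105),(192,88)]])])
cv2.imwrite("pics/s2z.png",z)
for t in (215,230,245):
    o,h=seg(im,(232,240),30,t,False);print(t,circ(mm(c,o,.020)),h is not None and circ(mm(c,h,.020)))
E
```

```text
215 (array([ 0.58706326, -0.30839036]), np.float64(0.029848749918762827), np.float64(0.006649587077464494)) (array([ 0.59058443, -0.30418803]), np.float64(0.007596912388517177), np.float64(0.0011380400518911206))
230 (array([ 0.58685244, -0.30736554]), np.float64(0.028831056279852642), np.float64(0.00689198819589927)) (array([ 0.59053187, -0.30416085]), np.float64(0.007872717476073212), np.float64(0.001087588196759655))
245 (array([ 0.58988687, -0.30368082]), np.float64(0.01881006596975), np.float64(0.0002703572525132828)) (array([ 0.58999108, -0.30368979]), np.float64(0.008661451495085511), np.float64(0.00019905496876647296))
```

View pics/s2z.png

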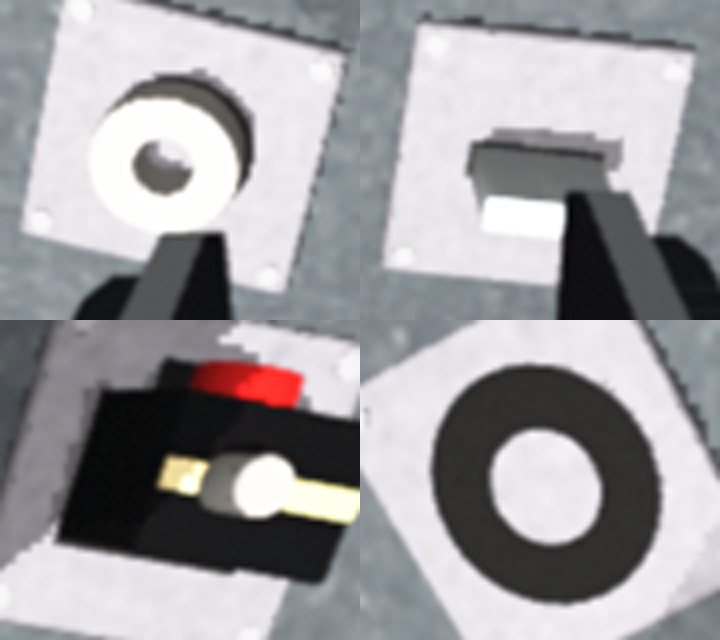

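The small ring measures 1.5 mm from its silhouette's centre and is flat. The block and base also look upright. Now the large ring.

```bash
python3 - <<'E'
from act import *
import pickle
robot.move_pose([0.5,-0.0,0.25],[180,0,150])
if pick(0.4633,0.3023,123,0.0758,0.072):
    robot.move_pose([0.5,0.0,0.25],[180,0,88])
    place(0.4391,-0.3421,52,0.0758+.0068+.0008,0.072)
    robot.move_pose([0.50,-0.25,0.30],[180,0,180]); robot.pause(0.2);st()
    pickle.dump(robot.get_calibration("wrist"),open("c_f1.pkl","wb"))
    cv2.imwrite("pics/f1.png",robot.grab_frame("wrist"))
    robot.move_pose([0.42,-0.10,0.30],[180,0,180]); robot.pause(0.2);st()
    pickle.dump(robot.get_calibration("wrist"),open("c_f2.pkl","wb"))
    cv2.imwrite("pics/f2.png",robot.grab_frame("wrist"))
E
```

```text
above t=39.84 [0.4638 0.3017 0.1603] yaw 123.0 w=0.0720 F [ 1.  -0.2  1.1] q6 77
down hit=False t=40.83 [0.4638 0.3024 0.0765] yaw 123.0 w=0.0721 F [-0.  -1.  -0.1] q6 77
closed t=41.38 [0.464  0.3026 0.0772] yaw 123.0 w=0.0483 F [-1.1 -0.3  5.6] q6 77
up t=42.65 [0.4629 0.3021 0.1987] yaw 123.0 w=0.0486 F [-0.5  0.8 -3. ] q6 77
over t=45.34 [ 0.4398 -0.3412  0.2003] yaw 52.1 w=0.0492 F [ 0.1  0.7 -2.8] q6 77
set hit=False t=47.42 [ 0.4391 -0.3422  0.0835] yaw 52.0 w=0.0490 F [-0.7  0.3 -1.4] q6 77
open t=47.98 [ 0.4391 -0.3421  0.0834] yaw 52.0 w=0.0723 F [ 0.2  0.8 -0.5] q6 77
 t=50.61 [ 0.4999 -0.2501  0.2997] yaw 180.0 w=0.0720 F [-0.7  0.4 -0.9] q6 -40
 t=51.58 [ 0.4204 -0.1008  0.2999] yaw 179.9 w=0.0723 F [-0.6  0.7 -0.6] q6 -31
```

View pics/f1.png

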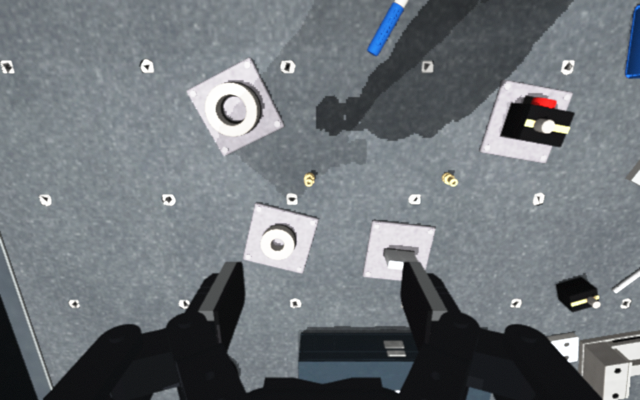

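View pics/f2.png

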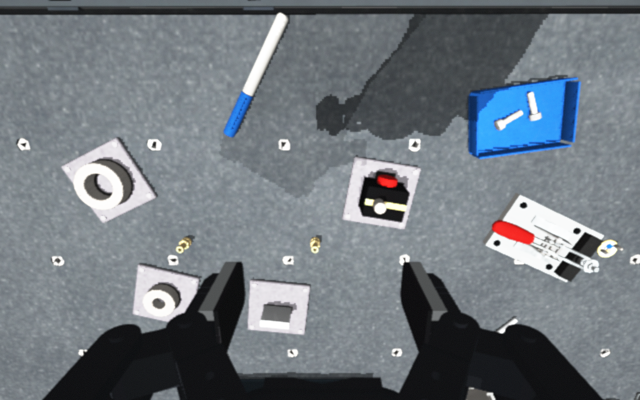

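Both pictures show all four parts on their tiles: large ring at (231,108)/(103,184), small ring at (278,242)/(162,300), block at (400,258)/(277,322) and base at (541,122)/(385,200). Final measurement follows.

```bash
python3 - <<'E'
from seg import *
c=[pickle.load(open(f"c_f{i}.pkl","rb")) for i in(1,2)];im=[cv2.imread(f"pics/f{i}.png") for i in (1,2)]
for n,uv,zt,pad in [('large',[(214,108),(86,184)],.024,(.4391,-.3421)),('small',[(267,240),(150,300)],.020,(.5904,-.3023))]:
    us=[]
    for k in(0,1):
        o,h=seg(im[k],uv[k],30,243,False);r=circ(mm(c[k],o,zt));hh=circ(mm(c[k],h,zt)) if h is not None else None
        print(n,k,r[0].round(4),round(r[1]*2e3,1),hh and hh[0].round(4));M=cv2.moments(h.astype(np.float32));us.append([M['m10']/M['m00'],M['m01']/M['m00']])
    p,e=tri(c,us);print('  tri',p.round(4),'off mm',((p[:2]-pad)*1e3).round(1))
o,_=seg(im[1],(277,323),22,243,False);P=mm(c[1],o,.036);print('block',rect(P))
cc=pickle.load(open("c_m2.pkl","rb"))
for k,(x0,y0,w,h) in enumerate([(490,85,95,75),(345,160,80,70)]):
    g=cv2.resize(im[k][y0:y0+h,x0:x0+w],None,fx=4,fy=4,interpolation=cv2.INTER_CUBIC);hs=cv2.cvtColor(g,cv2.COLOR_BGR2HSV)
    m=cv2.inRange(hs,(15,30,150),(40,255,255));ys,xs=np.nonzero(m)
    # stripe extremes along its own direction
    p=np.c_[xs,ys].astype(float);d=cv2.PCACompute(p.astype(np.float32),None)[1][0];t=(p-p.mean(0))@d
    lo=p[t<t.min()+4].mean(0)-2*d*np.sign(1);hi=p[t>t.max()-4].mean(0)
    E=(np.array([lo,hi])+.5)/4-.5+[x0,y0];Q=cast(c[k],E,.042)[:,:2];dd=Q[0]-Q[1]
    print('stripe',k,Q.round(4),np.linalg.norm(dd).round(4),'ang',np.degrees(np.arctan2(dd[1],dd[0])).round(1),'mid',Q.mean(0).round(4))
z=np.hstack([cv2.resize(im[0][85:160,490:585],None,fx=4,fy=4),cv2.resize(im[1][155:230,335:430],None,fx=4,fy=4)]);
z=np.vstack([z,np.hstack([cv2.resize(im[1][285:360,230:325],None,fx=4,fy=4),cv2.resize(im[0][70:145,185:280],None,fx=4,fy=4)])]);cv2.imwrite("pics/fz.png",z)
E
```

```text
large 0 [ 0.4392 -0.3443] 42.4 NoneTraceback (most recent call last):
  File "<stdin>", line 7, in <module>
AttributeError: 'NoneType' object has no attribute 'astype'
```

```bash
python3 - <<'E'
from seg import *
c=[pickle.load(open(f"c_f{i}.pkl","rb")) for i in(1,2)];im=[cv2.imread(f"pics/f{i}.png") for i in (1,2)]
for n,uv,zt,pad in [('large',[(214,108),(86,184)],.024,(.4391,-.3421)),('small',[(267,240),(150,300)],.020,(.5904,-.3023))]:
  us={}
  for T in (225,230,235,240,245):
    for k in(0,1):
        o,h=seg(im[k],uv[k],30,T,False);r=circ(mm(c[k],o,zt))
        if h is None or r[2]>.0008: continue
        hh=circ(mm(c[k],h,zt));print(n,k,T,r[0].round(4),round(r[1]*2e3,1),hh[0].round(4));M=cv2.moments(o.astype(np.float32));us[k]=[M['m10']/M['m00'],M['m01']/M['m00']]
  if len(us)==2:
    p,e=tri(c,[us[0],us[1]]);print('  tri',p.round(4),'off mm',((p[:2]-pad)*1e3).round(1))
o,_=seg(im[1],(277,323),22,243,False);P=mm(c[1],o,.036);print('block',rect(P))
for k,(x0,y0,w,h) in enumerate([(490,85,95,75),(345,160,80,70)]):
    g=cv2.resize(im[k][y0:y0+h,x0:x0+w],None,fx=4,fy=4,interpolation=cv2.INTER_CUBIC);hs=cv2.cvtColor(g,cv2.COLOR_BGR2HSV)
    m=cv2.inRange(hs,(15,30,150),(40,255,255));ys,xs=np.nonzero(m)
    p=np.c_[xs,ys].astype(float);d=cv2.PCACompute(p.astype(np.float32),None)[1][0];t=(p-p.mean(0))@d
    E=(np.array([p[t<t.min()+4].mean(0),p[t>t.max()-4].mean(0)])+.5)/4-.5+[x0,y0];Q=cast(c[k],E,.042)[:,:2];dd=Q[0]-Q[1]
    print('stripe',k,Q.round(4),np.linalg.norm(dd).round(4),'ang',np.degrees(np.arctan2(dd[1],dd[0])).round(1),'mid',Q.mean(0).round(4))
z=np.hstack([cv2.resize(im[0][85:160,490:585],None,fx=4,fy=4),cv2.resize(im[1][155:230,335:430],None,fx=4,fy=4)]);
z=np.vstack([z,np.hstack([cv2.resize(im[1][285:360,230:325],None,fx=4,fy=4),cv2.resize(im[0][70:145,185:280],None,fx=4,fy=4)])]);cv2.imwrite("pics/fz.png",z)
E
```

```text
small 1 230 [ 0.5903 -0.3041] 39.0 [ 0.5898 -0.3035]
small 0 235 [ 0.5902 -0.3037] 38.3 [ 0.59   -0.3037]
small 1 235 [ 0.5901 -0.3039] 38.2 [ 0.5897 -0.3035]
small 0 240 [ 0.5901 -0.3037] 37.8 [ 0.5899 -0.3036]
small 1 240 [ 0.59   -0.3038] 37.6 [ 0.5897 -0.3035]
small 0 245 [ 0.5899 -0.3036] 37.2 [ 0.5898 -0.3035]
small 1 245 [ 0.5898 -0.3036] 37.0 [ 0.5898 -0.3035]
  tri [ 0.5895 -0.3036  0.0201] off mm [-0.9 -1.3]
block [ 0.6087 -0.1603  9.715  35.8285 -6.5213]
stripe 0 [[ 0.451  -0.058 ]
 [ 0.456  -0.0143]] 0.044 ang -96.5 mid [ 0.4535 -0.0361]
stripe 1 [[ 0.4502 -0.0582]
 [ 0.4562 -0.016 ]] 0.0427 ang -98.1 mid [ 0.4532 -0.0371]
```

View pics/fz.png

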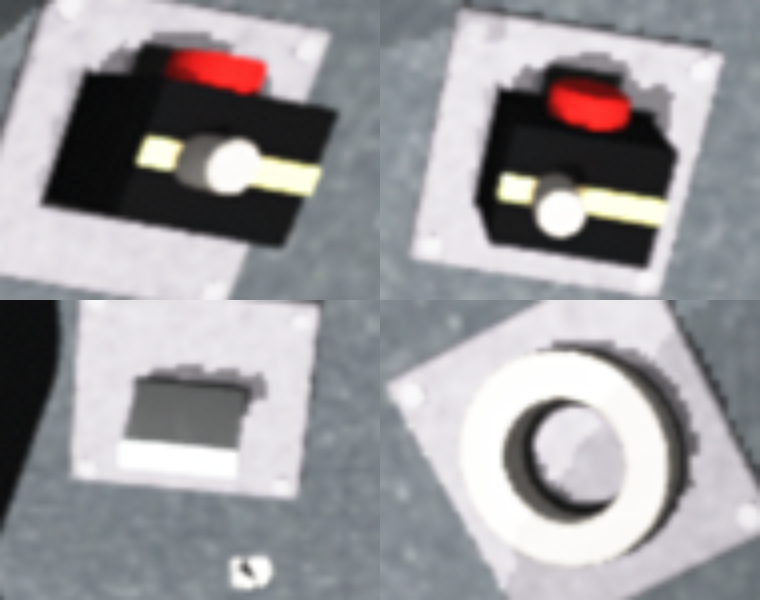

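The zoom shows the base upright with its knob on the bump side, the block standing, and the large ring flat. The large ring's warm white separates from the tile by colour, so I'll measure it that way and then hand in.

```bash
python3 - <<'E'
from seg import *
c=[pickle.load(open(f"c_f{i}.pkl","rb")) for i in(1,2)];im=[cv2.imread(f"pics/f{i}.png") for i in (1,2)]
us=[]
for k,(x,y) in enumerate([(231,109),(103,184)]):
    x0,y0=x-36,y-36;g=cv2.resize(im[k][y0:y0+72,x0:x0+72],None,fx=4,fy=4,interpolation=cv2.INTER_CUBIC).astype(int)
    m=((g[...,1]>200)&(g[...,1]-g[...,0]>=-1)&(g[...,2]-g[...,0]>=3)).astype(np.uint8);m=cv2.morphologyEx(m,cv2.MORPH_OPEN,np.ones((7,7)))
    o=max(cv2.findContours(m,cv2.RETR_EXTERNAL,cv2.CHAIN_APPROX_NONE)[0],key=cv2.contourArea)[:,0]
    o=(cv2.convexHull(o)[:,0]+.5)/4-.5+[x0,y0];r=circ(mm(c[k],o,.024));print(r[0].round(4),r[1]*2e3,r[2]*1e3)
    M=cv2.moments(o.astype(np.float32));us.append([M['m10']/M['m00'],M['m01']/M['m00']])
print(tri(c,us))
E
```

```text
[ 0.4413 -0.3409] 48.507792673803415 1.7795067640437017
[ 0.4593 -0.3268] 3.216540518694101 0.32865433556747076
(array([ 0.45202829, -0.32897343,  0.02735861]), [np.float64(0.007553285718317974), np.float64(0.007553285718317932)])
```

```bash
python3 - <<'E'
from seg import *
c=[pickle.load(open(f"c_f{i}.pkl","rb")) for i in(1,2)];im=[cv2.imread(f"pics/f{i}.png") for i in (1,2)]
print(im[0][109,204:262:2].tolist());print(im[1][184,70:136:2].tolist())
us=[]
for k,(x,y) in enumerate([(231,109),(103,184)]):
    x0,y0=x-36,y-36;g=cv2.resize(im[k][y0:y0+72,x0:x0+72],None,fx=4,fy=4,interpolation=cv2.INTER_CUBIC).astype(int)
    m=(g[...,1]-(g[...,0]+g[...,2])/2>-2.5)&(g[...,1]>225)
    m=cv2.morphologyEx(m.astype(np.uint8),cv2.MORPH_OPEN,np.ones((5,5)))
    cs,_=cv2.findContours(m,cv2.RETR_EXTERNAL,cv2.CHAIN_APPROX_NONE);o=max(cs,key=cv2.contourArea)
    o=(cv2.convexHull(o)[:,0]+.5)/4-.5+[x0,y0];r=circ(mm(c[k],o,.024));print(r[0].round(4),r[1]*2e3,r[2]*1e3)
    M=cv2.moments(o.astype(np.float32));us.append([M['m10']/M['m00'],M['m01']/M['m00']])
print(tri(c,us))
E
```

```text
[[233, 231, 234], [253, 254, 254], [253, 254, 254], [253, 254, 254], [254, 254, 255], [255, 255, 255], [88, 92, 95], [84, 88, 90], [64, 66, 68], [28, 27, 27], [167, 159, 164], [233, 228, 231], [233, 229, 232], [235, 231, 234], [231, 227, 231], [215, 208, 211], [215, 208, 211], [209, 201, 206], [208, 201, 205], [209, 201, 207], [211, 203, 208], [229, 232, 235], [248, 251, 252], [248, 250, 252], [248, 250, 252], [249, 251, 252], [195, 202, 208], [77, 80, 82], [45, 46, 47]]
[[143, 137, 128], [153, 149, 143], [246, 249, 251], [252, 253, 254], [252, 253, 254], [252, 253, 254], [253, 254, 255], [122, 127, 132], [82, 86, 87], [85, 88, 91], [86, 90, 91], [84, 89, 91], [61, 65, 66], [32, 32, 33], [139, 134, 137], [212, 204, 208], [231, 228, 230], [232, 227, 230], [233, 229, 232], [237, 232, 236], [234, 229, 233], [250, 252, 253], [253, 254, 254], [253, 254, 254], [253, 254, 254], [254, 255, 255], [132, 137, 143], [83, 86, 89], [83, 86, 88], [83, 86, 89], [73, 76, 77], [52, 51, 52], [192, 185, 190]]
[ 0.4395 -0.3428] 51.610468062982804 0.1497392020269726
[ 0.4397 -0.3423] 51.880447967640386 0.323363463738431
(array([ 0.43903995, -0.34294297,  0.02331443]), [np.float64(0.00014352732661946374), np.float64(0.0001435273266195033)])
```

The large ring is within 1 mm of its centre and flat, with its top at 23–24 mm. The gripper is clear, so I'm handing in.

```bash
python3 - <<'E'
from act import *
st(); robot.job_done(); st()
E
```

```text
t=51.62 [ 0.4203 -0.1008  0.2999] yaw 179.9 w=0.0721 F [ 0.4 -0.7 -0.8] q6 -31
the job is handed in; nothing more can be done
the job is handed in; nothing more can be done
```

All four parts are back on their own tiles, released and standing or lying as before, and I handed the job in at 51.6 s with the gripper clear. I found everything from the wrist and top views, then moved the block, the base, the small ring and the large ring in that order.

The last camera check gave these offsets from the silhouette centres (limit 10 mm; 0.2 rad, about 11°, for turn):

| Part | Offset | Turn error | Height or stance |
|---|---|---|---|
| Gauge block | about 1 mm | about 0.3° | standing |
| Magnetic base | about 1–1.5 mm | 2–3° | standing, knob on the bump side |
| Small ring | about 1.6 mm | – | flat, top at 20 mm |
| Large ring | about 0.7–0.9 mm | – | flat, top at 23.3 mm (expected 24 mm) |

- **Gripper reading:** it read 3–4 mm too narrow on both rings (35 mm for 39, 48–49 mm for 52). Both rings measured centred and flat afterwards.
- **Failed segmentations:** my first brightness and colour masks failed for the placed block and the large ring. I repeated them with other thresholds, which gave the figures above.
- **Less certain:** the placed block was measured from one view only. The base's stripe angle differed by 1.6° between the two views.

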